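# Take down a cooling stack into its fitted holders

## Task

Take the cooling stack apart from the top down, one part at a time: first the fan, then the finned heat sink, then the copper plate, then the black power brick. Set each part flat and right way up, between the corner brackets of the grey holder made to its size, and let go of it before you take the next. Leave the small circuit board and the white terminal strip beside the work where they are.

Things in the scene. Friction and masses are not known exactly. Their poses are not given: they have to be found in the camera images.
- fan: Square black cooling fan, 40 x 40 mm and 10 mm high, about 30 g, loose on top of the stack (laid on the fins, not screwed). Origin: centre of its underside; z up, x and y along its sides. Each part of the stack starts up to 3 mm off-centre a way and 0.06 rad turned on the one below.
- finned_sink: Aluminium heat sink with upright fins, 58 mm (x, along the fins) x 48 mm (y) x 24 mm high, about 100 g, loose on the copper plate, under the fan. Its outer fins are plain flat sides and can be gripped across y. Origin: centre of its underside; z up.
- copper_plate: Flat copper heat spreader, 84 mm (x) x 56 mm (y) x 8 mm thick, about 300 g, loose on the power brick, under the heat sink. Origin: centre of its underside; z up.
- power_brick: Black power converter brick with an aluminium top face, 117 mm (x) x 61 mm (y) x 20 mm high, about 220 g, loose on the bench as the bottom of the stack. Origin: centre of its underside; z up. The undersides of brick, copper plate, heat sink and fan stand 0, 20, 28 and 52 mm above the bench in the stack.
- fan_holder: Fixed grey plastic holder for the fan: base 62 x 62 x 3 mm with a dark lining, an L bracket at each corner (arms 14 mm long, 4 mm thick, tops 9 mm above the bench), sides open between them for fingers. Room between brackets 54 x 54 mm (7 mm play a side). Origin: centre of its underside; x along the first size, z up. The part's underside rests 3 mm above it.
- sink_holder: Fixed grey plastic holder for the finned heat sink: base 80 x 70 x 3 mm with a dark lining, an L bracket at each corner (arms 14 mm long, 4 mm thick, tops 9 mm above the bench), sides open between them for fingers. Room between brackets 72 x 62 mm (7 mm play a side). Origin: centre of its underside; x along the first size, z up. The part's underside rests 3 mm above it.
- plate_holder: Fixed grey plastic holder for the copper plate: base 106 x 78 x 3 mm with a dark lining, an L bracket at each corner (arms 14 mm long, 4 mm thick, tops 9 mm above the bench), sides open between them for fingers. Room between brackets 98 x 70 mm (7 mm play a side). Origin: centre of its underside; x along the first size, z up. The part's underside rests 3 mm above it.
- brick_holder: Fixed grey plastic holder for the power brick: base 139 x 83 x 3 mm with a dark lining, an L bracket at each corner (arms 14 mm long, 4 mm thick, tops 9 mm above the bench), sides open between them for fingers. Room between brackets 131 x 75 mm (7 mm play a side). Origin: centre of its underside; x along the first size, z up. The part's underside rests 3 mm above it.
- amp_board: Bystander: small blue circuit board with a silver can and a gold plug, 42 x 72 x 15 mm, loose on the bench near the right-hand edge of the work. Origin: centre of its underside. Leave it alone.
- terminal_strip: Bystander: white four-way terminal strip, 22 x 48 x 18 mm, loose on the bench in the far right part of the work. Origin: centre of its underside. Leave it alone.
Things that resemble listed ones, but are neither listed nor needed, are in the scene too. There is more than one size of the fan; the one meant has the size given above.

How it is judged:
By the outcome, as a careful person would: the job done as asked, in the order asked, and still so for the second after the job is handed in, with the robot touching nothing.
It also fails if it takes over 106 s, if anything falls off the work surface, if the arm or the gripper's body presses on something with over 40 N, if the wrist force passes 120 N, or if a joint passes its speed limit or range.

## Robot

A 6-joint arm with a two-finger parallel gripper is mounted at the origin on a cart in front of the work surface, level with it; the furniture and walls round the work are solid. World frame = base frame: x ahead of the robot, y to its left, z up, the work surface at z = 0. Lengths are in m, angles in rad, forces in N, time in s.
With the tool pointing down it reaches from about 0.35 to 0.975 m from the base axis. Payload 4.9 kg.
Tool frame: the origin (TCP) lies on the centre line of the jaws, within the pads' length; the fingertips stand manip.tip_reach ahead of it and the grasp point (between the pads) is the TCP (manip.tip_reach is the distance from the TCP to the fingertips, in m); z points along the fingers, y is the line along which they close (so a half turn about z gives the same grasp; the last joint's range is limited). The gripper opens to 85 mm and grips with 20 to 120 N. Pads are 22 mm wide; open, the fingers measure 114 mm over their backs; the gripper's body (76 mm by 85 mm) begins 54 mm behind the grasp point. The pads swing forward as they close: fully open they stand 13 mm farther back than shut.
Start: joints at [1.084, 0.053, 1.613, -0, 1.476, -0.119], TCP at [0.225, 0.583, 0.25] pointing down, gripper open.
Joint ranges: [-3.01, 3.01], [-1.01, 2.22], [0.06, 2.58], [-1.02, 4.17], [0.09, 2.62], [-3.14, 3.14]. Speed limits (rad/s): [2.57, 2.57, 3.14, 3.14, 3.14, 3.14].

## Interface

Orientations are given as a unit quaternion [w, x, y, z].
In Python, from plant import manip gives the robot as it stands. The module is installed in compiled form; this text tells all that it offers.
- The arm moves only by the tool move_arm, never from a script. Its argument "rows" is a list of rows, each a list of 7 numbers: the shift along the tool's x, y, z in cm, then the turn, a rotation vector about the tool's x, y, z in degrees, then the opening, from -1 (shut) to 1 (fully open). In form: [[tx, ty, tz, ax, ay, az, jaw], ...]. A call has 1 to 20 rows; each row shifts and turns the commanded pose from where the row before left it, along the tool's axes as they then stand; what a row does not reach is not made up. A row lasts 1/12 s, in which the tool goes at most 41.7 mm and 7.16 degrees, less where a joint would pass 70% of its speed; a pose out of reach is approached as far as the arm can. A call is refused whole if a number of a shift passes 4.17 or a number of a turn 7.16, either way. A call with a gripper value outside its range is refused whole. The fingers move at their own pace and stop on an object; the grip force is fixed at half the most. Time passes only in rows, so rows that do not move let the fingers close. It gives the time, the measured TCP pose, the force, the opening and the grip force at its end, in the units of the state.
- manip.state(): the state, without advancing time (a new reading comes with each control period).
- manip.grab_frame(name): name is "side" or "top"; returns a dict with "img" (420x560x3 uint8, blue, green, red), "mtx" (3x3 intrinsics, pixels), "R" (3x3) and "t" (3): a world point X has camera coordinates R X + t. Camera axes: x right, y down, z forward; pixel columns grow to the right and rows downward; lengths in m; the calibration is good to about 2 mm. A picture is of the moment at which its call begins. There is no depth.
- manip.job_done(): hands the job in; it is judged then, once.
The state is a dict: "time": time; "joint_pos": joint angles; "joint_vel": joint speeds; "joint_efforts": joint torques, N m; "tool_pos": TCP position; "tool_rot": TCP orientation; "contact_force": force on the tool from outside, world axes, zero at the start; "ft_torque": the same for the moment, N m; "gripper_width": opening from 0.0 (shut) to 1.0 (fully open); "grasp_force": force on a finger pad.
Only numpy, scipy, OpenCV 4.12 (cv2) and the standard library are available. Lean on these libraries where they do the work, as an engineer would, in place of code of your own. Each camera call takes 0.05 s, during which the arm holds its last target. There are 200 camera calls.

## Working session

There is one attempt and no reset: what is moved stays moved. The work goes in short steps, Python scripts to look and compute and a tool call to move; the robot and the scene stay as the last step left them, time stands still between calls to the robot, and variables do not carry over. Pictures are saved under pics/ and viewed, at most 15 in all, crops included, and the job is handed in when it is done.

Besides the shell and the picture viewer there is one more tool, called after "Request:" as name(argument=value, ...) on one line, values as JSON. move_arm: Moves the arm, as the interface text tells. Its arguments: {"type":"object","properties":{"rows":{"type":"array","items":{"type":"array","items":{"type":"number"}}}},"required":["rows"]}

```bash
mkdir -p pics
cat > h.py <<'E'
import numpy as np, cv2
from plant import manip
def grab(n,save=None):
    f=manip.grab_frame(n)
    if save: cv2.imwrite('pics/'+save+'.png',f['img'])
    return f
def ray(f,uv,z):
    d=np.linalg.inv(f['mtx'])@np.array([uv[0],uv[1],1.]); R=np.array(f['R']); c=-R.T@np.array(f['t']); d=R.T@d
    return c+d*(z-c[2])/d[2]
def proj(f,X):
    p=np.array(f['mtx'])@(np.array(f['R'])@np.array(X)+np.array(f['t'])); return p[:2]/p[2]
def tri(f1,a,f2,b):
    A=[];B=[]
    for f,uv in((f1,a),(f2,b)):
        d=np.linalg.inv(f['mtx'])@np.array([uv[0],uv[1],1.]);R=np.array(f['R']);c=-R.T@np.array(f['t']);d=R.T@d;d/=np.linalg.norm(d)
        P=np.eye(3)-np.outer(d,d);A.append(P);B.append(P@c)
    return np.linalg.solve(A[0]+A[1],B[0]+B[1])
E
python3 - <<'E'
from h import *
import pickle
print(manip.state(), manip.tip_reach)
D={}
for n in('top','side'):
    f=grab(n,n+'0');D[n]=f;R=np.array(f['R']);print(n,-R.T@np.array(f['t']),R.round(3).tolist(),np.array(f['mtx']).tolist())
pickle.dump(D,open('f0.pkl','wb'))
E
```

```text
{'time': 0.0, 'joint_pos': array([ 1.08403897e+00,  5.33734596e-02,  1.61427824e+00, -4.08025255e-05,
        1.47598432e+00, -1.18985267e-01]), 'joint_vel': array([-8.18176883e-04,  1.18418631e-05,  1.04856208e-03, -5.91067972e-04,
       -6.74231501e-04, -4.05578287e-05]), 'joint_efforts': array([ 2.38701623e-04, -3.93666637e+01, -3.70184469e+01,  5.51233597e-05,
        6.80884783e-03, -2.90797334e-05]), 'tool_pos': array([0.22444107, 0.58269469, 0.24906209]), 'tool_rot': array([-2.85346144e-04,  1.82849457e-01,  9.83140393e-01, -9.81237753e-04]), 'contact_force': array([-0.11005452,  0.42316465, -0.30478569]), 'ft_torque': array([0.05682366, 0.01092636, 0.00543677]), 'grasp_force': 0.0, 'gripper_width': 1.0005003424901666} 0.019
top [ 0.37854677 -0.01000314  0.96354353] [[-0.005, -1.0, 0.016], [-0.991, 0.003, -0.132], [0.132, -0.016, -0.991]] [[385.59431457887035, 0.0, 273.23271591370184], [0.0, 385.59431457887035, 210.3273979216826], [0.0, 0.0, 1.0]]
side [-0.00950642 -0.79605821  0.57940694] [[0.823, -0.568, -0.021], [-0.29, -0.387, -0.875], [0.489, 0.726, -0.483]] [[469.3433711643085, 0.0, 277.4555651465442], [0.0, 469.3433711643085, 211.43714867461182], [0.0, 0.0, 1.0]]
```

View pics/top0.png

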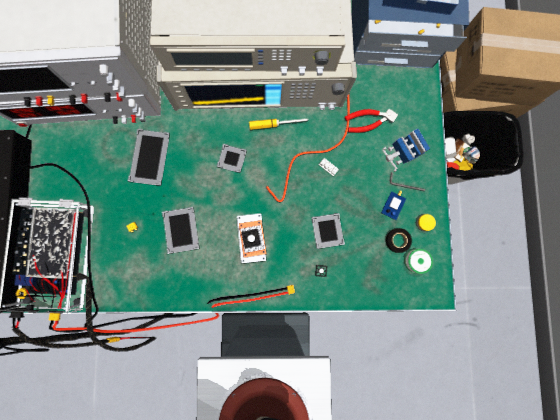

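View pics/side0.png

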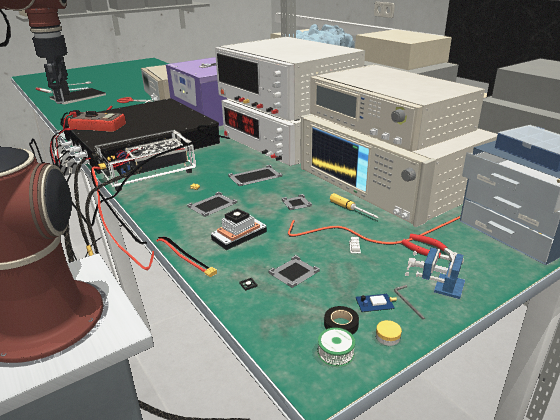

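The top view shows the stack at (250,238). The holders look like brick (149,157), fan (232,158), plate (181,230) and sink (328,231), with a decoy fan at (321,270). The side view shows the stack at (238,228). I'll zoom in on both.

Run:
```python
import pickle,cv2,numpy as np
D=pickle.load(open('f0.pkl','rb'))
a=D['top']['img'][200:280,205:285];b=D['side']['img'][195:260,195:285]
a=cv2.resize(a,None,fx=5,fy=5,interpolation=cv2.INTER_CUBIC);b=cv2.resize(b,(400,289),interpolation=cv2.INTER_CUBIC)
c=np.zeros((400,800,3),np.uint8);c[:400,:400]=a;c[:289,400:]=b
cv2.imwrite('pics/z0.png',c)
t=cv2.resize(D['top']['img'][120:270,120:350],None,fx=3.4,fy=3.4,interpolation=cv2.INTER_CUBIC);cv2.imwrite('pics/z1.png',t)
```

```text
(no output)
```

View pics/z0.png

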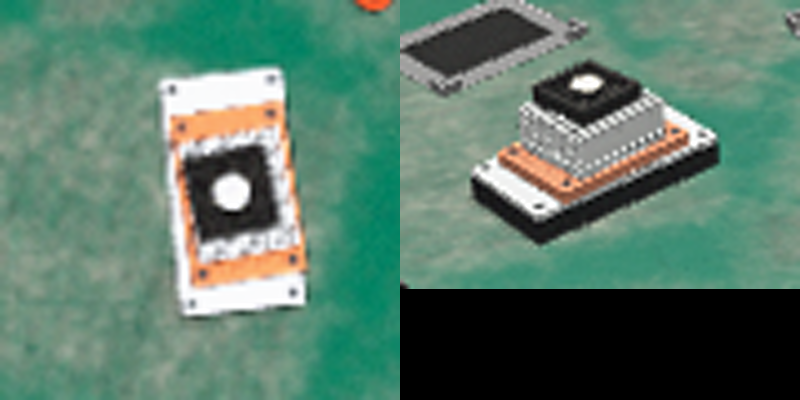

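View pics/z1.png

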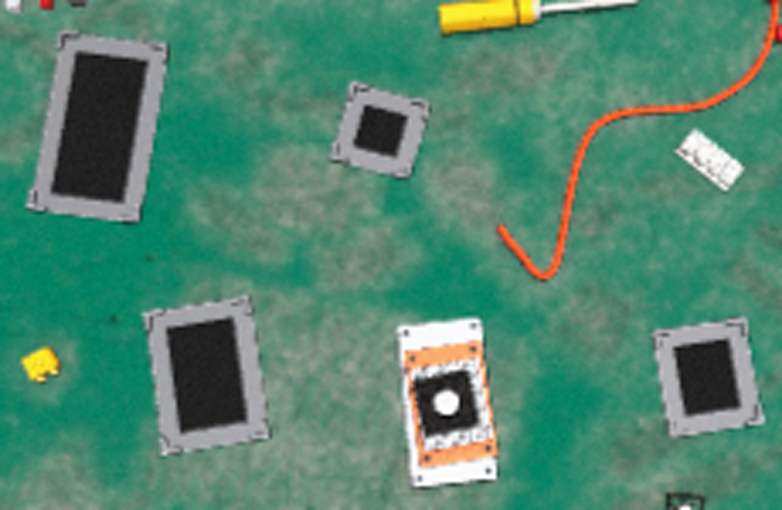

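The zooms confirm the layer order: the fan is at about (251,239) in the top image, and all four holders have dark linings. Next I'll measure by colour masks in both views.

```bash
cat > meas.py <<'E'
from h import *
def comp(f,mask,uv,rad):
    n,l,s,c=cv2.connectedComponentsWithStats(mask.astype(np.uint8))
    best=min(range(1,n),key=lambda i:np.hypot(*(c[i]-uv)) if s[i,4]>12 else 1e9)
    m=(l==best).astype(np.uint8)
    cs,_=cv2.findContours(m,cv2.RETR_EXTERNAL,cv2.CHAIN_APPROX_NONE)
    ct=max(cs,key=len)
    return m,ct[:,0,:].astype(float)
def rect(f,ct,z):
    P=np.array([ray(f,p,z)[:2] for p in ct],np.float32)
    r=cv2.minAreaRect(P*1000); (cx,cy),(w,h),a=r
    if w<h: w,h=h,w; a+=90
    a=(a+90)%180-90
    return np.array([cx,cy]),w,h,a
E
python3 - <<'E'
from meas import *
import pickle
D=pickle.load(open('f0.pkl','rb'));T,S=D['top'],D['side']
def masks(f):
    im=f['img'].astype(int); mx=im.max(2);mn=im.min(2)
    return dict(dark=mx<75, grey=(mx-mn<25)&(mx>80)&(mx<225), white=(mx-mn<25)&(mn>200), cop=(im[...,2]>170)&(im[...,2]-im[...,0]>50), notg=~((im[...,1]-im[...,2]>25)|(mx-mn<60)&(mx<200)&(im[...,1]>=im[...,2]-5)))
mt,ms=masks(T),masks(S)
for n,a,b in(('brick',(149,157),(255,177)),('fan',(232,158),(296,203)),('plate',(181,230),(212,204)),('sink',(328,231),(294,270))):
    _,c=comp(T,mt['dark'],a,9); _,d=comp(S,ms['dark'],b,9)
    ctr=lambda c:np.array(cv2.minAreaRect(c.astype(np.float32))[0])
    X=tri(T,ctr(c),S,ctr(d)); r=rect(T,c,.003); r2=rect(S,d,.003)
    print(n,'tri',(X*1000).round(1),'top',r[0].round(1),[round(float(v),1) for v in r[1:]],'side',r2[0].round(1),[round(float(v),1) for v in r2[1:]])
# hub of fan
def hub(f,m,uv):
    k,c=comp(f,m,uv,5); ys,xs=np.nonzero(k);return np.array([xs.mean(),ys.mean()]),k.sum()
a=hub(T,mt['white'],(251,238));b=hub(S,ms['white'],(236.5,214));print('hub',a,b,tri(T,a[0],S,b[0])*1000)
_,c=comp(T,mt['dark'],(251,239),5);print('fan',rect(T,c,.062))
_,d=comp(S,ms['dark'],(236,216),5);print('fan side',cv2.boundingRect(d.astype(np.float32)))
# whole stack outline (brick top)
w=(mt['white']|mt['cop']|mt['dark']).astype(np.uint8); w[:205]=0;w[275:]=0;w[:,:225]=0;w[:,280:]=0
w=cv2.morphologyEx(w,cv2.MORPH_CLOSE,np.ones((3,3)));_,c=comp(T,w,(251,238),9);print('brick',rect(T,c,.02))
print('hub raw on z=62',ray(T,a[0],.062))
E
```

```text
brick tri [644.3 290.8   3.8] top [645.1 290.8] [109.6, 53.1, -7.7] side [645.9 292.8] [108.2, 51.3, -7.7]
fan tri [640.9  81.2   4. ] top [641.5  80.9] [32.1, 31.7, 75.6] side [642.   82.9] [31.2, 31.1, -17.4]
plate tri [458.  205.6   4. ] top [458.5 205.9] [75.8, 47.9, 9.2] side [458.9 208.1] [74.8, 46.9, 9.2]
sink tri [ 455.2 -160.5    3.9] top [ 455.4 -160.9] [49.8, 39.8, 8.3] side [ 455.8 -159.7] [49.8, 40.5, 8.2]
hub (array([250.91666667, 237.97222222]), np.uint64(36)) (array([236.6, 213.2]), np.uint64(15)) [433.47591269  27.78702699  63.63813601]
fan (array([433.74597168,  28.14308929]), 38.0441780090332, 37.419593811035156, 11.048624038696289)
fan side (225, 209, 24, 15)
brick (array([436.81246948,  28.31750107]), 114.75602722167969, 61.47188949584961, 6.093713283538818)
hub raw on z=62 [0.43361482 0.02783597 0.062     ]
```

Measurements agree with the text: linings at z≈4 mm, and the fan top at z≈63 mm at (433.6, 28). The lining sizes also identify each holder. Here is a helper that computes the moves.

```bash
cat > go.py <<'E'
# go.py x y z yaw(part deg; tool y = yaw+90): print turn (deg, tool z) then shift (cm) in the turned tool frame
import sys
from h import *
from scipy.spatial.transform import Rotation as Ro
def go(x,y,z,yaw):
    s=manip.state();q=s['tool_rot'];R=Ro.from_quat([q[1],q[2],q[3],q[0]]).as_matrix()
    ya=np.degrees(np.arctan2(R[1,1],R[0,1])); d=(yaw+90-ya+90)%180-90
    ang=np.radians(yaw+90) if abs(((yaw+90-ya+180)%360-180)-d)<1 else np.radians(yaw-90)
    Y=np.array([np.cos(ang),np.sin(ang),0]);Z=np.array([0,0,-1.]);X=np.cross(Y,Z)
    e=np.array([x,y,z])/1000-s['tool_pos']
    print('t %.2f pos %s yaw %.1f tilt %.2f,%.2f'%(s['time'],(s['tool_pos']*1000).round(1),ya-90,np.degrees(R[0,2]),np.degrees(R[1,2])))
    print('turn az %.1f  then shift cm'%-d,(np.array([X@e,Y@e,Z@e])*100).round(2),'F',s['contact_force'].round(1),'w',round(s['gripper_width'],3),'g',round(s['grasp_force'],1),'j',s['joint_pos'].round(2))
if __name__=='__main__': go(*map(float,sys.argv[1:5]))
E
python3 go.py 433.6 28 150 9
python3 - <<'E'
from h import *
import pickle
S=pickle.load(open('f0.pkl','rb'))['side']
for p in((240,156),(290,162),(222,148),(305,170)):print(p,ray(S,p,0).round(3))
E
```

```text
t 0.10 pos [224.4 582.7 249.2] yaw -21.1 tilt -0.05,-0.10
turn az -30.1  then shift cm [-11.98 -58.06   9.92] F [ 0.7 -0.3 -0.8] w 0.998 g 0.0 j [ 1.08  0.05  1.61 -0.    1.48 -0.12]
(240, 156) [0.691 0.456 0.   ]
(290, 162) [0.792 0.316 0.   ]
(222, 148) [0.679 0.556 0.   ]
(305, 170) [0.791 0.238 0.   ]
```

Request:
move_arm(rows=[[0,0,0,0,0,-6,0.4],[0,0,0,0,0,-6,0.4],[0,0,0,0,0,-6,0.4],[0,0,0,0,0,-6,0.4],[0,0,0,0,0,-6,0.4],[-0.8,-3.87,0,0,0,0,0.4],[-0.8,-3.87,0,0,0,0,0.4],[-0.8,-3.87,0,0,0,0,0.4],[-0.8,-3.87,0,0,0,0,0.4],[-0.8,-3.87,0,0,0,0,0.4],[-0.8,-3.87,0,0,0,0,0.4],[-0.8,-3.87,0,0,0,0,0.4],[-0.8,-3.87,0,0,0,0,0.4],[-0.8,-3.87,0,0,0,0,0.4],[-0.8,-3.87,0,0,0,0,0.4],[-0.8,-3.87,0,0,0,0,0.4],[-0.8,-3.87,0,0,0,0,0.4],[-0.8,-3.87,0,0,0,0,0.4],[-0.8,-3.87,0,0,0,0,0.4],[-0.8,-3.87,0,0,0,0,0.4]])

```text
time: 1.77
tool_pos: [0.4333, 0.0264, 0.2501]
tool_rot: [0.0, -0.078, 0.997, 0.0]
contact_force: [0.8, 0.2, 0.1]
gripper_width: 0.699
grasp_force: 0.0
```

Request:
move_arm(rows=[[0,0,3,0,0,0,0.4],[0,0,3,0,0,0,0.4],[0,0,3,0,0,0,0.4],[0,0,1,0,0,0,0.4],[0,0,0,0,0,0,0.4],[0,0,0,0,0,0,0.4]])

```text
time: 2.27
tool_pos: [0.4333, 0.0285, 0.1506]
tool_rot: [-0.0, -0.078, 0.997, 0.0]
contact_force: [0.4, -0.1, 0.8]
gripper_width: 0.699
grasp_force: 0.0
```

```bash
python3 go.py 433.6 28 73 9
python3 - <<'E'
from h import *
f=grab('side');g=grab('top');s=manip.state()
for n,F in(('s',f),('t',g)):
  p=proj(F,s['tool_pos']);q=proj(F,s['tool_pos']-[0,0,.019]);print(n,p,q)
c=cv2.resize(f['img'][110:260,160:320],(640,600),interpolation=cv2.INTER_CUBIC)
cv2.imwrite('pics/s1.png',c)
E
```

```text
t 2.27 pos [433.3  28.5 150.6] yaw 8.9 tilt -0.03,0.00
turn az -0.1  then shift cm [-0.02 -0.05  7.76] F [ 0.4 -0.1  0.8] w 0.699 g 0.0 j [-0.11 -0.35  2.14 -0.    1.35 -1.83]
s [234.36548053 177.26184696] [234.93181241 185.1333476 ]
t [248.83010277 234.84284999] [249.24704406 235.4523539 ]
```

View pics/s1.png

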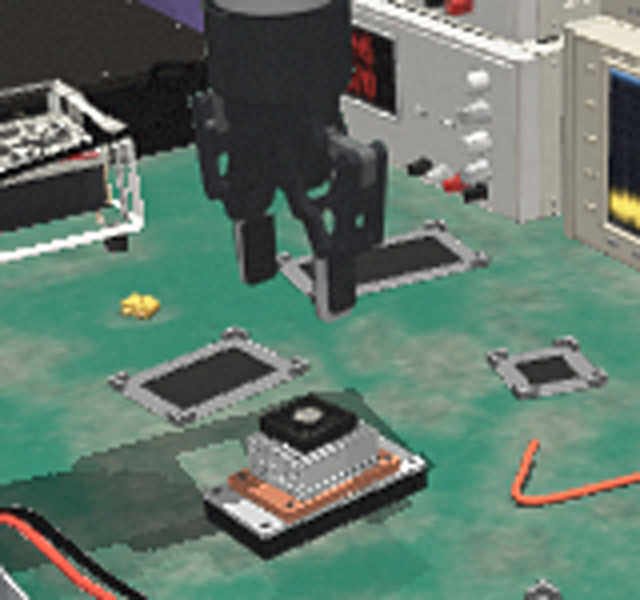

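Side zoom: the fingertips are at about (332,318) and (257,282) in the crop, close to the predicted TCP−19 mm. Next I'll measure how the tip height varies with opening.

Request:
move_arm(rows=[[0,0,0,0,0,0,-0.06],[0,0,0,0,0,0,-0.06],[0,0,0,0,0,0,-0.06],[0,0,0,0,0,0,-0.06],[0,0,0,0,0,0,-0.06]])

```text
time: 2.78
tool_pos: [0.4335, 0.0284, 0.1507]
tool_rot: [0.0, -0.078, 0.997, -0.0]
contact_force: [-0.6, -0.8, -0.5]
gripper_width: 0.472
grasp_force: 0.0
```

Run:
```python
from h import *
f=grab('side');s=manip.state();print(s['gripper_width'],s['tool_pos'])
im=cv2.resize(f['img'][150:210,200:280],(800,600),interpolation=cv2.INTER_CUBIC)
cv2.imwrite('pics/s2.png',im)
print((proj(f,s['tool_pos']-[0,0,.019])-[200,150])*10)
```

```text
0.46926150086711294 [0.43341705 0.02835431 0.15050256]
[345.15160308 361.40482578]
```

View pics/s2.png

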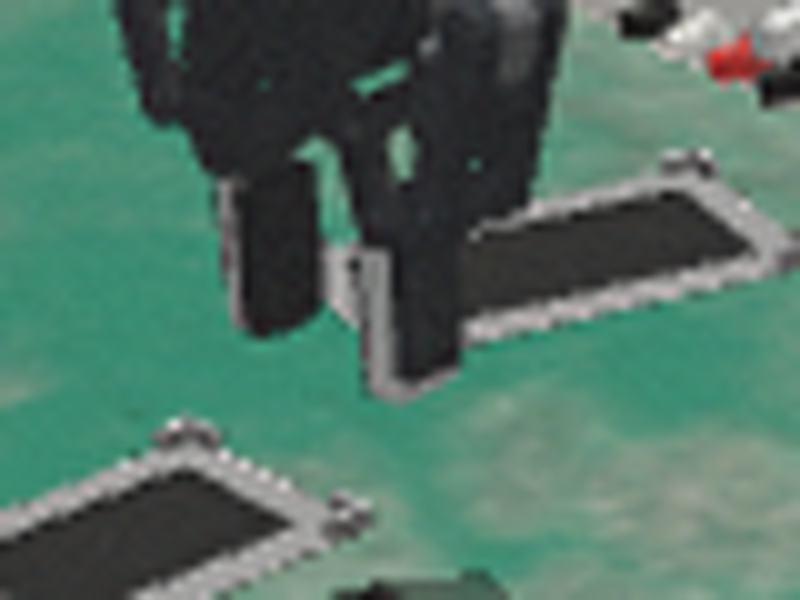

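The tips follow roughly reach ≈ 19 − 13·w² mm, so the pads are farther back when open. Now the fan grasp at TCP z≈72.

Request:
move_arm(rows=[[0,0,0,0,0,0,0.4],[0,0,1,0,0,0,0.4],[0,0,2,0,0,0,0.4],[0,0,2,0,0,0,0.4],[0,0,1.5,0,0,0,0.4],[0,0,0.85,0,0,0,0.4],[0,0,0.5,0,0,0,0.4],[0,0,0,0,0,0,0.4],[0,0,0,0,0,0,-1],[0,0,0,0,0,0,-1],[0,0,0,0,0,0,-1],[0,0,0,0,0,0,-1],[0,0,0,0,0,0,-1],[0,0,0,0,0,0,-1],[0,0,0,0,0,0,-1]])

```text
time: 4.08
tool_pos: [0.4346, 0.0282, 0.0732]
tool_rot: [0.001, -0.078, 0.997, -0.0]
contact_force: [0.4, 0.3, 5.3]
gripper_width: 0.444
grasp_force: 60.1
```

```bash
python3 go.py 640.9 81.2 130 -15.5
```

```text
t 4.08 pos [434.6  28.2  73.2] yaw 8.9 tilt 0.16,-0.02
turn az 24.4  then shift cm [-18.47  10.62  -5.68] F [0.4 0.3 5.3] w 0.444 g 60.1 j [-0.11 -0.24  2.2   0.    1.18 -1.83]
```

Request:
move_arm(rows=[[0,0,-0.5,0,0,0,-1],[0,0,-1.5,0,0,0,-1],[0,0,-2,0,0,0,-1],[0,0,-2,0,0,0,-1],[0,0,0,0,0,6.1,-1],[0,0,0,0,0,6.1,-1],[0,0,0,0,0,6.1,-1],[0,0,0,0,0,6.1,-1],[0,0,0,0,0,0,-1]])

```text
time: 4.83
tool_pos: [0.4329, 0.0284, 0.1315]
tool_rot: [-0.0, 0.135, 0.991, -0.0]
contact_force: [0.2, -0.1, -0.4]
gripper_width: 0.452
grasp_force: 59.6
```

```bash
python3 go.py 640.9 81.2 130 -15.5;python3 - <<'E'
from h import *
f=grab('side');g=grab('top')
a=cv2.resize(f['img'][150:260,180:300],(400,367),interpolation=cv2.INTER_CUBIC)
b=cv2.resize(g['img'][195:285,205:295],(400,400),interpolation=cv2.INTER_CUBIC)
c=np.zeros((400,800,3),np.uint8);c[:367,:400]=a;c[:,400:]=b;cv2.imwrite('pics/s3.png',c)
E
```

```text
t 4.83 pos [432.9  28.4 131.5] yaw -15.6 tilt -0.04,0.00
turn az -0.1  then shift cm [-18.63  10.65   0.15] F [ 0.2 -0.1 -0.4] w 0.452 g 59.6 j [-0.11 -0.33  2.16 -0.    1.31 -1.41]
```

View pics/s3.png

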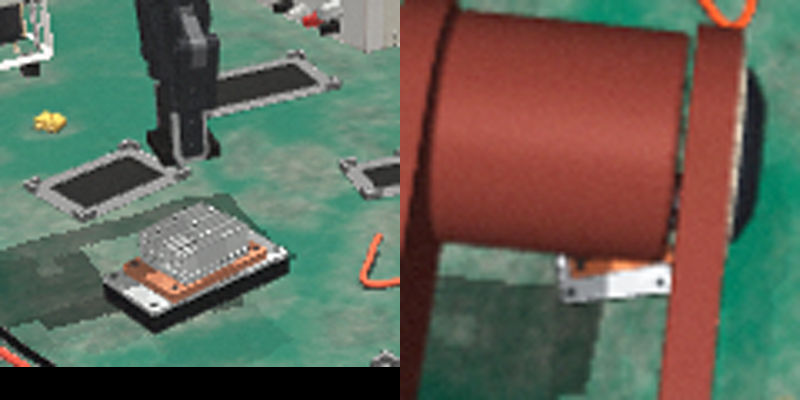

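The fan is lifted level in the gripper and the sink is undisturbed. Next: carry it over the fan holder and go down.

Request:
move_arm(rows=[[-2.0,1.15,0,0,0,0,-1],[-3.3,1.9,0,0,0,0,-1],[-3.3,1.9,0,0,0,0,-1],[-3.3,1.9,0,0,0,0,-1],[-3.3,1.9,0,0,0,0,-1],[-2.4,1.35,0,0,0,0,-1],[-1.03,0.55,0,0,0,0,-1],[0,0,2,0,0,0,-1],[0,0,3,0,0,0,-1],[0,0,2.5,0,0,0,-1],[0,0,0.5,0,0,0,-1],[0,0,0,0,0,0,-1],[0,0,0,0,0,0,-1]])

```text
time: 6.02
tool_pos: [0.6416, 0.0813, 0.0524]
tool_rot: [0.0, 0.134, 0.991, 0.0]
contact_force: [0.6, -0.8, 0.3]
gripper_width: 0.447
grasp_force: 59.6
```

```bash
python3 go.py 640.9 81.2 25 -15.5
```

```text
t 6.02 pos [641.6  81.3  52.4] yaw -15.4 tilt 0.02,-0.00
turn az 0.1  then shift cm [ 0.06 -0.02  2.74] F [ 0.6 -0.8  0.3] w 0.447 g 59.6 j [ 0.01  0.29  1.69 -0.    1.16 -1.29]
```

Request:
move_arm(rows=[[0,0,1.2,0,0,0,-1],[0,0,0.9,0,0,0,-1],[0,0,0.5,0,0,0,-1],[0,0,0.15,0,0,0,-1],[0,0,0,0,0,0,-1],[0,0,0,0,0,0,0.3],[0,0,0,0,0,0,0.3],[0,0,0,0,0,0,0.3],[0,0,0,0,0,0,0.3]])

```text
time: 6.77
tool_pos: [0.6413, 0.0813, 0.0243]
tool_rot: [0.0, 0.135, 0.991, 0.0]
contact_force: [-0.3, -0.0, 0.2]
gripper_width: 0.651
grasp_force: 0.0
```

Request:
move_arm(rows=[[0,0,-0.5,0,0,0,0.3],[0,0,-2,0,0,0,0.3],[0,0,-3.5,0,0,0,0.3],[0,0,-4,0,0,0,0.3],[0,0,-2,0,0,-6,0.5],[0,0,0,0,0,-6,0.5],[0,0,0,0,0,-6,0.5],[0,0,0,0,0,-4,0.5]])

```text
time: 7.43
tool_pos: [0.6418, 0.0813, 0.1459]
tool_rot: [0.001, -0.059, 0.998, -0.0]
contact_force: [0.5, -0.1, -0.1]
gripper_width: 0.754
grasp_force: 0.0
```

```bash
cat > look.py <<'E'
from meas import *
import pickle
D={n:grab(n) for n in('top','side')};pickle.dump(D,open('f1.pkl','wb'))
a=cv2.resize(D['top']['img'][190:290,200:300],(400,400),interpolation=cv2.INTER_CUBIC)
b=cv2.resize(D['top']['img'][130:190,200:260],(400,400),interpolation=cv2.INTER_CUBIC)
cv2.imwrite('pics/l1.png',np.hstack([a,b]))
E
python3 look.py; python3 go.py 434 28 130 6
```

```text
t 7.53 pos [641.4  81.3 144.9] yaw 6.5 tilt 0.04,-0.00
turn az 0.5  then shift cm [21.18 -3.13  1.49] F [-0.1  0.5  0.8] w 0.753 g 0.0 j [ 0.01  0.18  1.65 -0.    1.31 -1.67]
```

View pics/l1.png

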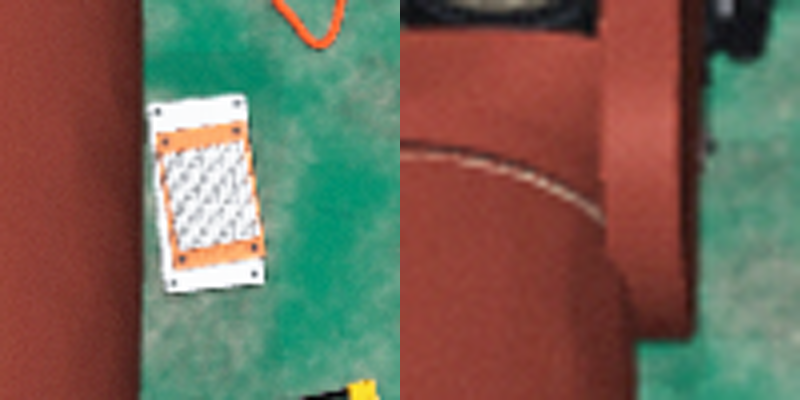

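The top crop shows the sink, with corners at about (160,152), (245,142), (258,238) and (178,252), on the copper plate and brick. The fan is hidden by the arm in the top view, so I'll check it in the side view later.

Run:
```python
from meas import *
import pickle
D=pickle.load(open('f1.pkl','rb'));T,S=D['top'],D['side']
cr=np.array([(160,152),(245,142),(258,238),(178,252)],float)/4+[200,190]-.4
print('sink',rect(T,cr,.052))
im=T['img'].astype(int);m=(im[...,2]>150)&(im[...,2]-im[...,0]>40);m[:215]=0;m[262:]=0;m[:,:235]=0;m[:,270:]=0
ys,xs=np.nonzero(m);print('plate',rect(T,np.stack([xs,ys],1).astype(float),.028))
# fan hub in side view, in holder
im=S['img'].astype(int);h=(im.min(2)>150)
h2=h.copy();h2[:190]=0;h2[215:]=0;h2[:,:280]=0;h2[:,310:]=0
k,_=comp(S,h2,(296,200),5);ys,xs=np.nonzero(k);print('hub px',xs.mean(),ys.mean(),len(xs),ray(S,(xs.mean(),ys.mean()),.013)*1000)
b=cv2.resize(S['img'][185:260,180:320],(784,420),interpolation=cv2.INTER_CUBIC);cv2.imwrite('pics/s4.png',b)
```

```text
sink (array([433.5737915 ,  25.16141891]), 59.90904235839844, 50.55621337890625, 9.636249542236328)
plate (array([435.04772949,  26.33098602]), 84.15337371826172, 56.484195709228516, 8.477498054504395)
hub px 299.85 206.5 20 [623.93529423  42.38457928  13.        ]
```

View pics/s4.png

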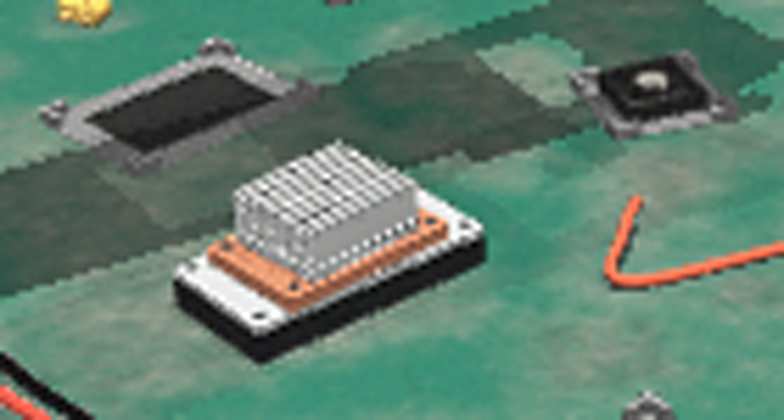

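The fan sits centred in its holder at (650,80) in the crop. Next the sink, at (433.6, 25.3), yaw ≈9°.

```bash
python3 go.py 433.6 25.5 54 9
python3 - <<'E'
from h import *
import pickle
D=pickle.load(open('f1.pkl','rb'))
print(tri(D['top'],(260.9,225.2),D['side'],(254.6,218.0))*1000)
E
```

```text
t 7.53 pos [641.4  81.3 144.9] yaw 6.5 tilt 0.04,-0.00
turn az -2.5  then shift cm [21.4  -2.26  9.09] F [-0.1  0.5  0.8] w 0.753 g 0.0 j [ 0.01  0.18  1.65 -0.    1.31 -1.67]
[465.23289069   4.31210801  50.86536207]
```

Request:
move_arm(rows=[[0,0,0,0,0,-2.5,0.7],[2,-0.2,0,0,0,0,0.7],[3.5,-0.37,0,0,0,0,0.7],[3.5,-0.37,0,0,0,0,0.7],[3.5,-0.37,0,0,0,0,0.7],[3.5,-0.37,0,0,0,0,0.7],[3.2,-0.35,0,0,0,0,0.7],[1.7,-0.18,0,0,0,0,0.7],[0.5,-0.05,0,0,0,0,0.7],[0,0,2,0,0,0,0.7],[0,0,2.5,0,0,0,0.7],[0,0,0,0,0,0,0.7],[0,0,0,0,0,0,0.7]])

```text
time: 8.62
tool_pos: [0.4329, 0.0256, 0.0984]
tool_rot: [-0.001, -0.078, 0.997, 0.0]
contact_force: [-0.0, -0.8, -0.5]
gripper_width: 0.85
grasp_force: 0.0
```

```bash
python3 go.py 433.6 25.5 54 9
```

```text
t 8.62 pos [432.9  25.6  98.4] yaw 9.0 tilt -0.17,0.02
turn az -0.0  then shift cm [-0.07 -0.02  4.44] F [-0.  -0.8 -0.5] w 0.85 g 0.0 j [-0.11 -0.28  2.18  0.    1.24 -1.84]
```

Request:
move_arm(rows=[[0,0,1,0,0,0,0.7],[0,0,1.5,0,0,0,0.7],[0,0,1.2,0,0,0,0.7],[0,0,0.6,0,0,0,0.7],[0,0,0.15,0,0,0,0.7],[0,0,0,0,0,0,0.7],[0,0,0,0,0,0,-1],[0,0,0,0,0,0,-1],[0,0,0,0,0,0,-1],[0,0,0,0,0,0,-1],[0,0,0,0,0,0,-1],[0,0,0,0,0,0,-1],[0,0,0,0,0,0,-1]])

```text
time: 9.7
tool_pos: [0.4348, 0.0252, 0.0563]
tool_rot: [0.001, -0.079, 0.997, -0.0]
contact_force: [0.5, -0.5, 6.2]
gripper_width: 0.544
grasp_force: 63.1
```

```bash
python3 go.py 455.3 -160.6 130 8.3
```

```text
t 9.70 pos [434.8  25.2  56.3] yaw 9.0 tilt 0.17,-0.02
turn az 0.7  then shift cm [  0.66 -18.69  -7.37] F [ 0.5 -0.5  6.2] w 0.544 g 63.1 j [-0.11 -0.21  2.2   0.    1.14 -1.84]
```

Request:
move_arm(rows=[[0,0,-0.5,0,0,0,-1],[0,0,-1.5,0,0,0,-1],[0,0,-2.5,0,0,0,-1],[0,0,-2.3,0,0,0,-1],[0,-1,-1,0,0,0.7,-1],[0.1,-2.5,0,0,0,0,-1],[0.1,-3.5,0,0,0,0,-1],[0.1,-3.5,0,0,0,0,-1],[0.1,-3.5,0,0,0,0,-1],[0.1,-2.7,0,0,0,0,-1],[0.1,-1.4,0,0,0,0,-1],[0,-0.6,0,0,0,0,-1],[0,0,2,0,0,0,-1],[0,0,2.5,0,0,0,-1],[0,0,1.5,0,0,0,-1],[0,0,0,0,0,0,-1],[0,0,0,0,0,0,-1]])

```text
time: 11.12
tool_pos: [0.4536, -0.1597, 0.0715]
tool_rot: [-0.001, -0.073, 0.997, 0.001]
contact_force: [0.0, 0.3, -0.4]
gripper_width: 0.546
grasp_force: 62.3
```

```bash
python3 go.py 455.3 -160.6 32 8.3
```

```text
t 11.12 pos [ 453.6 -159.7   71.5] yaw 8.3 tilt -0.17,0.10
turn az 0.0  then shift cm [-0.16 -0.12  3.95] F [ 0.   0.3 -0.4] w 0.546 g 62.3 j [-0.49 -0.11  2.09  0.    1.17 -2.21]
```

Request:
move_arm(rows=[[-0.1,-0.1,1.2,0,0,0,-1],[0,0,1.3,0,0,0,-1],[0,0,0.9,0,0,0,-1],[0,0,0.5,0,0,0,-1],[0,0,0.05,0,0,0,-1],[0,0,0,0,0,0,-1],[0,0,0,0,0,0,0.6],[0,0,0,0,0,0,0.6],[0,0,0,0,0,0,0.6],[0,0,0,0,0,0,0.6]])

```text
time: 11.95
tool_pos: [0.4564, -0.1616, 0.034]
tool_rot: [0.001, -0.073, 0.997, -0.0]
contact_force: [0.3, 0.4, 0.0]
gripper_width: 0.801
grasp_force: 0.0
```

Request:
move_arm(rows=[[0,0,-0.7,0,0,0,0.6],[0,0,-2,0,0,0,0.6],[0,0,-3,0,0,0,0.6],[0,0,-2.5,0,0,0,0.6],[0,-3,-1.5,0,0,0,0.8],[0,-4,0,0,0,0,0.8],[0,-4,0,0,0,0,0.8],[0,0,0,0,0,0,0.8],[0,0,0,0,0,0,0.8]])

```text
time: 12.7
tool_pos: [0.472, -0.272, 0.1312]
tool_rot: [0.0, -0.071, 0.997, -0.0]
contact_force: [-0.1, 0.4, 0.2]
gripper_width: 0.898
grasp_force: 0.0
```

```bash
sed -i "s/^a=.*//;s/^b=.*//;s/^cv2.*//" look.py
cat >> look.py <<'E'
import sys
a=cv2.resize(D['top']['img'][200:280,220:360],(784,448),interpolation=cv2.INTER_CUBIC)
cv2.imwrite('pics/%s.png'%sys.argv[1],a)
T=D['top'];im=T['img'].astype(int);m=(im[...,2]>150)&(im[...,2]-im[...,0]>40);m[:215]=0;m[262:]=0;m[:,:235]=0;m[:,270:]=0
ys,xs=np.nonzero(m)
if len(xs)>20: print('plate',rect(T,np.stack([xs,ys],1).astype(float),.028))
E
python3 look.py l2; python3 go.py 434.5 26.3 130 8.5
```

```text
plate (array([435.16369629,  26.44316864]), 83.97296142578125, 56.44329071044922, 8.649548530578613)
t 12.80 pos [ 471.6 -269.8  130.3] yaw 8.3 tilt -0.02,0.04
turn az -0.2  then shift cm [-0.71 29.83  0.03] F [-0.4  0.2  0.2] w 0.898 g 0.0 j [-0.66 -0.04  1.91  0.    1.27 -2.37]
```

View pics/l2.png

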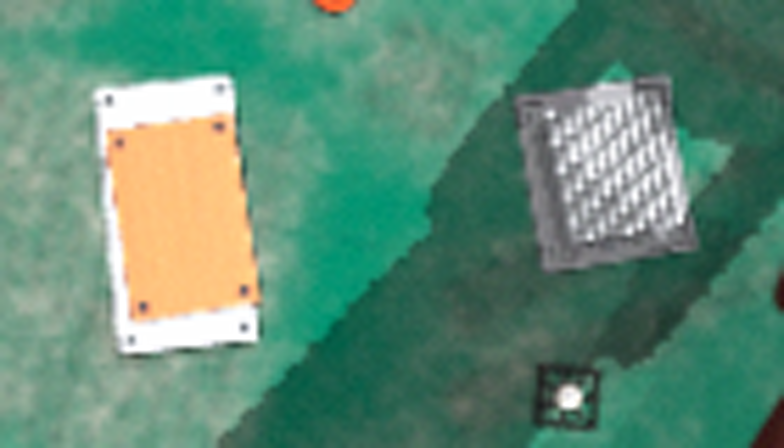

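The plate is clear at (435, 26.4), yaw 8.6. The sink is in its holder but looks shifted right at (620,165) in the crop, partly from parallax. I'll check this numerically and in the side view.

Run:
```python
from meas import *
import pickle
D=pickle.load(open('f1.pkl','rb'));T,S=D['top'],D['side']
im=T['img'].astype(int)
cr=np.array([(545,108),(665,88),(690,225),(575,245)],float)/5.6+[220,200]-.4
print('sink',rect(T,cr,.027))
b=cv2.resize(S['img'][235:300,250:340],(720,520),interpolation=cv2.INTER_CUBIC);cv2.imwrite('pics/s5.png',b)
# expected corners for a centred sink at yaw 8.3
R=lambda a:np.array([[np.cos(a),-np.sin(a)],[np.sin(a),np.cos(a)]])
for z in(.003,.027):
  for sx,sy in((1,1),(1,-1),(-1,-1),(-1,1)):
    p=np.array([.4553,-.1606])+R(np.radians(8.3))@[sx*.029,sy*.024]
    print(z,sx,sy,((proj(T,[*p,z])-[220,200]+.4)*5.6).round(),((proj(S,[*p,z])-[250,235]+.4)*8).round())
```

```text
sink (array([ 456.06488037, -163.33399963]), 60.905941009521484, 53.5377082824707, 9.289859771728516)
0.003 1 1 [540. 117.] [368. 211.]
0.003 1 -1 [645. 101.] [499. 287.]
0.003 -1 -1 [667. 229.] [338. 384.]
0.003 -1 1 [561. 245.] [208. 302.]
0.027 1 1 [547. 111.] [367. 136.]
0.027 1 -1 [655.  95.] [500. 211.]
0.027 -1 -1 [677. 226.] [338. 306.]
0.027 -1 1 [568. 242.] [205. 226.]
```

View pics/s5.png

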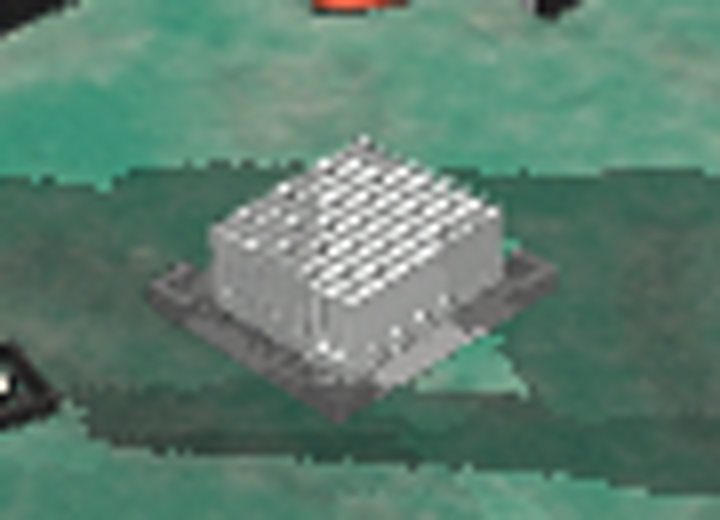

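The sink's corners match the expected centred pose to about 2 mm, and it is level. The plate grasp needs an exact tip height, so I'll touch the free bench lightly between the stack and the sink, at the plate's grip width.

```bash
python3 go.py 455 -67 30 8.3
```

```text
t 12.80 pos [ 471.6 -269.8  130.3] yaw 8.3 tilt -0.02,0.04
turn az 0.0  then shift cm [-1.29 20.3  10.03] F [-0.4  0.2  0.2] w 0.898 g 0.0 j [-0.66 -0.04  1.91  0.    1.27 -2.37]
```

Request:
move_arm(rows=[[0,1,0,0,0,0,0.3],[-0.2,3,0,0,0,0,0.3],[-0.3,4,0,0,0,0,0.3],[-0.3,4,0,0,0,0,0.3],[-0.3,4,0,0,0,0,0.3],[-0.2,3,0,0,0,0,0.3],[0,1.3,0,0,0,0,0.3],[0,0,2.5,0,0,0,0.3],[0,0,4,0,0,0,0.3],[0,0,2.5,0,0,0,0.3],[0,0,1,0,0,0,0.3],[0,0,0,0,0,0,0.3],[0,0,0,0,0,0,0.3]])

```text
time: 13.88
tool_pos: [0.4552, -0.0668, 0.0307]
tool_rot: [-0.0, -0.073, 0.997, 0.0]
contact_force: [0.3, -0.8, 0.0]
gripper_width: 0.65
grasp_force: 0.0
```

Request:
move_arm(rows=[[0,0,0.5,0,0,0,0.3],[0,0,0.3,0,0,0,0.3],[0,0,0.2,0,0,0,0.3],[0,0,0.2,0,0,0,0.3],[0,0,0,0,0,0,0.3],[0,0,0,0,0,0,0.3]])

```text
time: 14.38
tool_pos: [0.4554, -0.0676, 0.0184]
tool_rot: [0.0, -0.073, 0.997, -0.0]
contact_force: [-0.3, -0.8, -0.3]
gripper_width: 0.653
grasp_force: 0.0
```

Request:
move_arm(rows=[[0,0,0.2,0,0,0,0.3],[0,0,0.2,0,0,0,0.3],[0,0,0,0,0,0,0.3],[0,0,0,0,0,0,0.3]])

```text
time: 14.72
tool_pos: [0.4557, -0.0676, 0.0149]
tool_rot: [0.0, -0.073, 0.997, -0.0]
contact_force: [-2.5, 0.6, 5.5]
gripper_width: 0.652
grasp_force: 2.5
```

Request:
move_arm(rows=[[0,0,0.1,0,0,0,0.3],[0,0,0.1,0,0,0,0.3],[0,0,0,0,0,0,0.3],[0,0,0,0,0,0,0.3]])

```text
time: 15.05
tool_pos: [0.4559, -0.0677, 0.0148]
tool_rot: [-0.001, -0.073, 0.997, 0.0]
contact_force: [-9.4, 2.5, 21.6]
gripper_width: 0.648
grasp_force: 10.9
```

Contact at TCP z=14.9 gives a tip reach of 14.9 mm at w=0.65. For the plate I want TCP ≈37.5, which puts the tips at about 22.5.

Request:
move_arm(rows=[[0,0,-1.5,0,0,0,0.3],[0,0,-3,0,0,0,0.7],[0,0,-3.5,0,0,0,0.7],[0,1,-1,0,0,0,0.7],[0.2,2.5,0,0,0,0,0.7],[0.2,3,0,0,0,0,0.7],[0.2,2,0,0,0,0,0.7],[0,0.5,0,0,0,0,0.7],[0,0,0,0,0,0,0.7],[0,0,0,0,0,0,0.7]])

```text
time: 15.88
tool_pos: [0.4363, 0.0206, 0.102]
tool_rot: [-0.0, -0.073, 0.997, -0.0]
contact_force: [-0.0, -0.2, -0.6]
gripper_width: 0.847
grasp_force: 0.0
```

```bash
python3 go.py 435 26.4 37.5 8.6
```

```text
t 15.88 pos [436.3  20.6 102. ] yaw 8.4 tilt -0.01,-0.03
turn az -0.2  then shift cm [0.04 0.59 6.45] F [-0.  -0.2 -0.6] w 0.847 g 0.0 j [-0.12 -0.28  2.17 -0.    1.25 -1.84]
```

Request:
move_arm(rows=[[0,0.6,0,0,0,0,0.7],[0,0,1.5,0,0,0,0.7],[0,0,2,0,0,0,0.7],[0,0,1.7,0,0,0,0.7],[0,0,1.0,0,0,0,0.7],[0,0,0.25,0,0,0,0.7],[0,0,0,0,0,0,0.7],[0,0,0,0,0,0,0.7]])

```text
time: 16.55
tool_pos: [0.4361, 0.0264, 0.0384]
tool_rot: [0.0, -0.072, 0.997, -0.0]
contact_force: [0.1, 0.4, 0.4]
gripper_width: 0.85
grasp_force: 0.0
```

```bash
python3 go.py 435 26.4 37.5 8.6
```

```text
t 16.55 pos [436.1  26.4  38.4] yaw 8.3 tilt 0.05,-0.01
turn az -0.3  then shift cm [0.11 0.02 0.09] F [0.1 0.4 0.4] w 0.85 g 0.0 j [-0.11 -0.17  2.21 -0.    1.1  -1.83]
```

Request:
move_arm(rows=[[0,0,0.1,0,0,0,0.7],[0,0,0,0,0,0,-1],[0,0,0,0,0,0,-1],[0,0,0,0,0,0,-1],[0,0,0,0,0,0,-1],[0,0,0,0,0,0,-1],[0,0,0,0,0,0,-1],[0,0,0,0,0,0,-1]])

```text
time: 17.22
tool_pos: [0.4366, 0.0266, 0.0383]
tool_rot: [0.001, -0.073, 0.997, -0.0]
contact_force: [-1.3, -1.2, 5.6]
gripper_width: 0.629
grasp_force: 63.3
```

Request:
move_arm(rows=[[0,0,-0.3,0,0,0,-1],[0,0,-0.5,0,0,0,-1],[0,0,-1,0,0,0,-1],[0,0,-1.5,0,0,0,-1],[0,0,-1.7,0,0,0,-1],[0,0,0,0,0,0,-1],[0,0,0,0,0,0,-1]])

```text
time: 17.8
tool_pos: [0.4362, 0.0266, 0.0879]
tool_rot: [0.001, -0.073, 0.997, -0.0]
contact_force: [0.1, -0.1, -4.4]
gripper_width: 0.626
grasp_force: 63.8
```

```bash
python3 go.py 458 205.8 88 9.2
python3 - <<'E'
from h import *
f=grab('side')
cv2.imwrite('pics/s6.png',cv2.resize(f['img'][165:260,180:300],(720,570),interpolation=cv2.INTER_CUBIC))
E
```

```text
t 17.80 pos [436.2  26.6  87.9] yaw 8.3 tilt 0.16,-0.02
turn az -0.9  then shift cm [-5.010e+00  1.734e+01 -1.000e-02] F [ 0.1 -0.1 -4.4] w 0.626 g 63.8 j [-0.11 -0.26  2.18 -0.    1.21 -1.83]
```

View pics/s6.png

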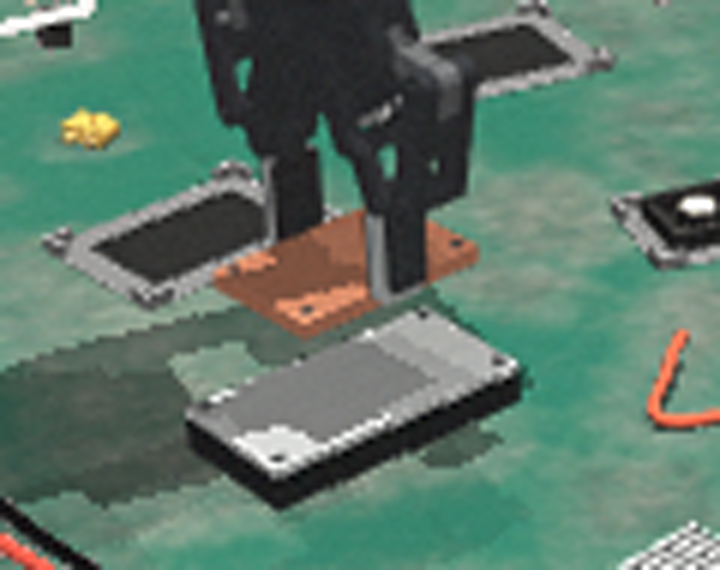

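The plate is held level and the brick is still on the bench. Carry on to the plate holder.

Request:
move_arm(rows=[[-0.4,1.3,0,0,0,-0.9,-1],[-0.8,2.8,0,0,0,0,-1],[-1,3.4,0,0,0,0,-1],[-1,3.4,0,0,0,0,-1],[-0.9,3.2,0,0,0,0,-1],[-0.6,2,0,0,0,0,-1],[-0.35,1,0,0,0,0,-1],[-0.05,0.2,0,0,0,0,-1],[0,0,1.2,0,0,0,-1],[0,0,1.8,0,0,0,-1],[0,0,1.0,0,0,0,-1],[0,0,0,0,0,0,-1],[0,0,0,0,0,0,-1]])

```text
time: 18.93
tool_pos: [0.4571, 0.2043, 0.0453]
tool_rot: [-0.002, -0.08, 0.997, -0.0]
contact_force: [-0.4, 0.2, -3.2]
gripper_width: 0.631
grasp_force: 64.2
```

```bash
python3 go.py 459 206 22 9.2
```

```text
t 18.93 pos [457.1 204.3  45.3] yaw 9.1 tilt -0.18,-0.06
turn az -0.1  then shift cm [-0.21  0.14  2.33] F [-0.4  0.2 -3.2] w 0.631 g 64.2 j [ 0.27 -0.02  2.05 -0.    1.11 -1.46]
```

Request:
move_arm(rows=[[-0.15,0.1,0.6,0,0,0,-1],[0,0,0.8,0,0,0,-1],[0,0,0.6,0,0,0,-1],[0,0,0.3,0,0,0,-1],[0,0,0,0,0,0,-1],[0,0,0,0,0,0,-1]])

```text
time: 19.43
tool_pos: [0.4594, 0.2068, 0.0235]
tool_rot: [-0.0, -0.08, 0.997, -0.0]
contact_force: [-0.1, 0.9, -3.4]
gripper_width: 0.625
grasp_force: 64.2
```

```bash
python3 go.py 459 206 22 9.2
```

```text
t 19.43 pos [459.4 206.8  23.5] yaw 9.2 tilt -0.03,-0.01
turn az 0.0  then shift cm [ 0.05 -0.07  0.15] F [-0.1  0.9 -3.4] w 0.625 g 64.2 j [ 0.28  0.03  2.05 -0.    1.06 -1.46]
```

Request:
move_arm(rows=[[0,0,0.15,0,0,0,-1],[0,0,0,0,0,0,-1],[0,0,0,0,0,0,0.7],[0,0,0,0,0,0,0.7],[0,0,0,0,0,0,0.7],[0,0,0,0,0,0,0.7],[0,0,-0.8,0,0,0,0.7],[0,0,-2,0,0,0,0.7],[0,0,-3.5,0,0,0,1],[0,0,-2.5,0,0,0,1],[0,0,0,0,0,0,1],[0,0,0,0,0,0,1]])

```text
time: 20.43
tool_pos: [0.4613, 0.2073, 0.1133]
tool_rot: [0.003, -0.08, 0.997, 0.001]
contact_force: [0.4, 0.7, -0.3]
gripper_width: 0.996
grasp_force: 0.0
```

```bash
python3 - <<'E'
from meas import *
T=grab('top');S=grab('side')
def bm(f,y0,y1,x0,x1):
    im=f['img'].astype(int);m=(im.max(2)-im.min(2)<30)&(im.min(2)>105)
    q=np.zeros_like(m);q[y0:y1,x0:x1]=m[y0:y1,x0:x1]
    q=cv2.morphologyEx(q.astype(np.uint8),cv2.MORPH_OPEN,np.ones((3,3)))
    return comp(f,q,((x0+x1)/2,(y0+y1)/2),9)
k,c=bm(T,205,275,225,280);print('top',rect(T,c,.02))
k2,d=bm(S,205,255,190,290);print('side',rect(S,d,.02))
ctr=lambda c:np.array(cv2.minAreaRect(c.astype(np.float32))[0])
print(tri(T,ctr(c),S,ctr(d))*1000)
im=S['img'].astype(int);m=(im[...,2]>70)&(im[...,2]-im[...,0]>30)&(im[...,2]-im[...,1]>20);m[:185]=0;m[225:]=0;m[:,:180]=0;m[:,245:]=0
m=cv2.morphologyEx(m.astype(np.uint8),cv2.MORPH_OPEN,np.ones((2,2)));ys,xs=np.nonzero(m);print('plate side',rect(S,np.stack([xs,ys],1).astype(float),.011))
a=cv2.resize(T['img'][190:280,150:280],(400,277),interpolation=cv2.INTER_CUBIC);b=cv2.resize(S['img'][170:260,170:300],(400,277),interpolation=cv2.INTER_CUBIC)
cv2.imwrite('pics/l3.png',np.hstack([a,b]))
E
python3 go.py 436.8 28 100 6.1
```

```text
top (array([423.05679321,  29.31116295]), 143.47337341308594, 77.26438903808594, 3.4787251949310303)
side (array([404.0932312 ,  66.16375732]), 170.58314514160156, 153.08099365234375, 8.711928367614746)
[412.59290846  32.60185266  38.6595221 ]
plate side (array([447.53439331, 240.96017456]), 158.97705078125, 89.80756378173828, -80.33672142028809)
t 20.53 pos [459.1 206.7 109.9] yaw 9.2 tilt -0.05,-0.02
turn az 3.1  then shift cm [  4.11 -17.53   0.99] F [-0.2  0.  -0.3] w 1.001 g 0.0 j [ 0.28 -0.11  2.02 -0.    1.24 -1.46]
```

View pics/l3.png

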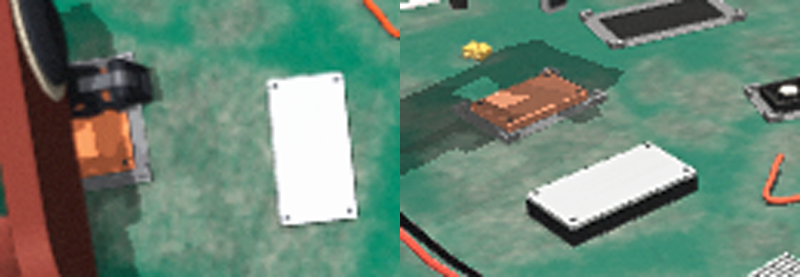

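The crop shows the plate lying flat in its holder and the brick clear, with top corners at (268,82), (342,73), (357,217) and (281,226). My brick threshold was too loose, so I'll redo it.

```bash
python3 - <<'E'
from meas import *
T=grab('top');S=grab('side')
def bm(f,y0,y1,x0,x1):
    m=f['img'].min(2)>190
    q=np.zeros(m.shape,np.uint8);q[y0:y1,x0:x1]=m[y0:y1,x0:x1]
    return comp(f,q,((x0+x1)/2,(y0+y1)/2),9)
k,c=bm(T,205,275,230,275);print('top',rect(T,c,.02))
k2,d=bm(S,212,250,205,275);print('side',rect(S,d,.02))
ctr=lambda c:np.array(cv2.moments(c.astype(np.float32))['m10'])/cv2.moments(c.astype(np.float32))['m00']
def cen(c):
    m=cv2.moments(c.astype(np.float32));return np.array([m['m10'],m['m01']])/m['m00']
print(tri(T,cen(c),S,cen(d))*1000)
print('crn',rect(T,np.array([(268,82),(342,73),(357,217),(281,226)])/3.077+[149.7,189.7],.02))
E
python3 go.py 436.8 28 100 6.1
```

```text
top (array([436.66946411,  29.97061539]), 115.4427719116211, 60.81208801269531, 5.624824047088623)
side (array([436.77059937,  30.73335266]), 115.23636627197266, 61.26017379760742, 5.628498554229736)
[435.57639179  29.68236266  19.85378595]
crn (array([435.95248413,  29.33817291]), 115.65897369384766, 60.19055938720703, 5.859025955200195)
t 20.63 pos [458.5 206.5 108.8] yaw 9.2 tilt -0.16,-0.05
turn az 3.1  then shift cm [  4.05 -17.52   0.88] F [-0.1  0.5  0.1] w 1.0 g 0.0 j [ 0.28 -0.11  2.02 -0.    1.24 -1.46]
```

Brick top is at (436.2, 29.6, 19.9), yaw 5.7°, consistent with its size.

```bash
python3 go.py 436.2 29.6 65 5.7
```

```text
t 20.63 pos [458.5 206.5 108.8] yaw 9.2 tilt -0.16,-0.05
turn az 3.5  then shift cm [  3.97 -17.38   4.38] F [-0.1  0.5  0.1] w 1.0 g 0.0 j [ 0.28 -0.11  2.02 -0.    1.24 -1.46]
```

Request:
move_arm(rows=[[0,0,0,0,0,3.5,1],[0.4,-1.8,0,0,0,0,1],[0.8,-3.5,0,0,0,0,1],[0.8,-3.7,0,0,0,0,1],[0.8,-3.6,0,0,0,0,1],[0.7,-2.8,0,0,0,0,1],[0.35,-1.5,0,0,0,0,1],[0.1,-0.5,0,0,0,0,1],[0,0,1.5,0,0,0,1],[0,0,2,0,0,0,1],[0,0,0.9,0,0,0,1],[0,0,0,0,0,0,1],[0,0,0,0,0,0,1]])

```text
time: 21.72
tool_pos: [0.4369, 0.0303, 0.0654]
tool_rot: [-0.001, -0.05, 0.999, 0.0]
contact_force: [0.8, 0.5, 0.4]
gripper_width: 1.003
grasp_force: 0.0
```

```bash
python3 go.py 436.2 29.6 20 5.7
```

```text
t 21.72 pos [436.9  30.3  65.4] yaw 5.8 tilt -0.15,0.02
turn az 0.1  then shift cm [ 0.08 -0.06  4.54] F [0.8 0.5 0.4] w 1.003 g 0.0 j [-0.1  -0.21  2.19  0.    1.17 -1.77]
```

Request:
move_arm(rows=[[0,0,1.2,0,0,0,1],[0,0,1.5,0,0,0,1],[0,0,1.2,0,0,0,1],[0,0,0.6,0,0,0,1],[0,0,0,0,0,0,1],[0,0,0,0,0,0,-1],[0,0,0,0,0,0,-1],[0,0,0,0,0,0,-1],[0,0,0,0,0,0,-1],[0,0,0,0,0,0,-1],[0,0,0,0,0,0,-1],[0,0,0,0,0,0,-1],[0,0,0,0,0,0,-1]])

```text
time: 22.8
tool_pos: [0.4392, 0.0297, 0.023]
tool_rot: [0.002, -0.05, 0.999, -0.0]
contact_force: [-0.4, 0.6, 5.8]
gripper_width: 0.69
grasp_force: 65.3
```

Request:
move_arm(rows=[[0,0,-0.3,0,0,0,-1],[0,0,-1,0,0,0,-1],[0,0,-2,0,0,0,-1],[0,0,-2.5,0,0,0,-1],[0,0,-1.5,0,0,0,-1],[0,0,0,0,0,0,-1]])

```text
time: 23.3
tool_pos: [0.4401, 0.0295, 0.0985]
tool_rot: [0.004, -0.05, 0.999, -0.001]
contact_force: [1.4, -0.2, -1.2]
gripper_width: 0.692
grasp_force: 65.0
```

```bash
python3 go.py 644.5 291 92 -7.7
```

```text
t 23.30 pos [440.1  29.5  98.5] yaw 5.7 tilt 0.43,-0.05
turn az 13.4  then shift cm [-16.75  28.65   0.65] F [ 1.4 -0.2 -1.2] w 0.692 g 65.0 j [-0.1  -0.27  2.17 -0.    1.23 -1.77]
```

Request:
move_arm(rows=[[0,0,0,0,0,6.7,-1],[0,0,0,0,0,6.7,-1],[-0.8,1.4,0,0,0,0,-1],[-1.6,2.7,0,0,0,0,-1],[-1.9,3.2,0,0,0,0,-1],[-1.9,3.2,0,0,0,0,-1],[-1.9,3.2,0,0,0,0,-1],[-1.9,3.2,0,0,0,0,-1],[-1.9,3.2,0,0,0,0,-1],[-1.9,3.2,0,0,0,0,-1],[-1.5,2.5,0,0,0,0,-1],[-1.0,1.8,0,0,0,0,-1],[-0.6,1.0,0,0,0,0,-1],[0,0,0,0,0,0,-1],[0,0,0,0,0,0,-1],[0,0,0,0,0,0,-1]])

```text
time: 24.63
tool_pos: [0.6422, 0.2898, 0.0929]
tool_rot: [-0.001, 0.067, 0.998, -0.001]
contact_force: [0.9, -0.9, -2.2]
gripper_width: 0.689
grasp_force: 65.1
```

```bash
python3 go.py 646.5 291 27 -7.7
```

```text
t 24.63 pos [642.2 289.8  92.9] yaw -7.7 tilt -0.14,-0.06
turn az 0.0  then shift cm [-0.41  0.18  6.59] F [ 0.9 -0.9 -2.2] w 0.689 g 65.1 j [ 0.32  0.37  1.53 -0.    1.25 -1.12]
```

Request:
move_arm(rows=[[-0.3,0.15,1,0,0,0,-1],[0,0,1.8,0,0,0,-1],[0,0,1.5,0,0,0,-1],[0,0,0.7,0,0,0,-1],[0,0,0,0,0,0,-1],[0,0,0,0,0,0,-1]])

```text
time: 25.13
tool_pos: [0.6458, 0.2912, 0.0432]
tool_rot: [-0.001, 0.067, 0.998, -0.0]
contact_force: [-0.1, -0.0, -1.3]
gripper_width: 0.689
grasp_force: 65.0
```

```bash
python3 go.py 646.5 291 27 -7.7;  python3 - <<'E'
from h import *
T=grab('top');S=grab('side')
a=cv2.resize(T['img'][115:205,100:230],(400,277),interpolation=cv2.INTER_CUBIC);b=cv2.resize(S['img'][120:210,190:320],(400,277),interpolation=cv2.INTER_CUBIC)
cv2.imwrite('pics/l4.png',np.hstack([a,b]))
E
```

```text
t 25.13 pos [645.8 291.2  43.2] yaw -7.7 tilt -0.11,-0.04
turn az 0.0  then shift cm [-0.08 -0.01  1.62] F [-0.1 -0.  -1.3] w 0.689 g 65.0 j [ 0.32  0.43  1.53 -0.    1.18 -1.12]
```

View pics/l4.png

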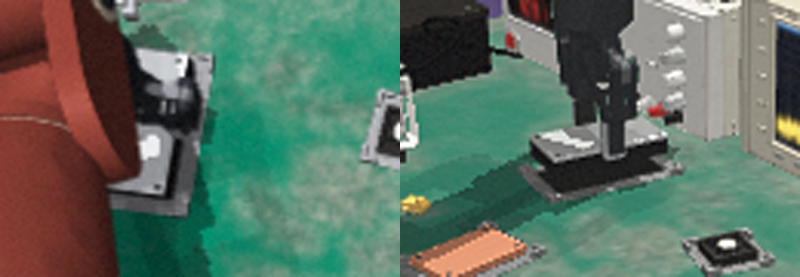

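The brick is level over its holder, and after parallax the margins match. Lower and release.

Request:
move_arm(rows=[[0,0,0.7,0,0,0,-1],[0,0,0.6,0,0,0,-1],[0,0,0.3,0,0,0,-1],[0,0,0,0,0,0,-1],[0,0,0,0,0,0,-1],[0,0,0,0,0,0,1],[0,0,0,0,0,0,1],[0,0,0,0,0,0,1],[0,0,0,0,0,0,1],[0,0,-0.8,0,0,0,1],[0,0,-2.5,0,0,0,1],[0,0,-4,0,0,0,1],[0,0,-4,0,0,0,1],[0,0,-2,0,0,0,1],[0,0,0,0,0,0,1]])

```text
time: 26.48
tool_pos: [0.6504, 0.293, 0.1711]
tool_rot: [0.007, 0.067, 0.998, 0.003]
contact_force: [1.3, 0.7, 0.5]
gripper_width: 0.997
grasp_force: 0.0
```

```bash
python3 go.py 480 -100 200 -7.7
```

```text
t 26.48 pos [650.4 293.  171.1] yaw -7.7 tilt 0.77,0.25
turn az 0.0  then shift cm [ 11.62 -41.23  -2.89] F [1.3 0.7 0.5] w 0.997 g 0.0 j [ 0.32  0.3   1.47 -0.    1.36 -1.12]
```

Now I'll move away to see every placement.

Request:
move_arm(rows=[[0.5,-1.8,-0.3,0,0,0,1],[1,-3.6,-0.3,0,0,0,1],[1,-3.6,-0.3,0,0,0,1],[1,-3.6,-0.3,0,0,0,1],[1,-3.6,-0.3,0,0,0,1],[1,-3.6,-0.3,0,0,0,1],[1,-3.6,-0.3,0,0,0,1],[1,-3.6,-0.3,0,0,0,1],[1,-3.6,-0.3,0,0,0,1],[1,-3.6,-0.3,0,0,0,1],[1,-3.6,0,0,0,0,1],[1,-3.6,0,0,0,0,1],[1,-3.6,0,0,0,0,1],[0.5,-2,0,0,0,0,1],[0,0,0,0,0,0,1],[0,0,0,0,0,0,1]])

```text
time: 27.82
tool_pos: [0.4544, -0.1574, 0.1913]
tool_rot: [0.0, 0.068, 0.998, 0.0]
contact_force: [-0.5, 0.6, -0.9]
gripper_width: 0.999
grasp_force: 0.0
```

Run:
```python
from meas import *
T=grab('top');S=grab('side')
a=cv2.resize(T['img'][125:260,120:345],(600,360),interpolation=cv2.INTER_CUBIC);b=cv2.resize(S['img'][160:225,180:320],(600,279),interpolation=cv2.INTER_CUBIC)
cv2.imwrite('pics/l5.png',np.vstack([a,b[:240]]))
im=T['img'].astype(int)
def w(m,y0,y1,x0,x1):
    q=np.zeros(m.shape,np.uint8);q[y0:y1,x0:x1]=m[y0:y1,x0:x1];return q
k,c=comp(T,w(im.min(2)>190,125,195,120,180),(149,157),9);print('brick',rect(T,c,.023))
k,c=comp(T,w((im[...,2]-im[...,0]>40)&(im[...,2]>im[...,1]+20),200,262,150,215),(181,230),9);print('plate',rect(T,c,.011))
k,c=comp(T,w(im.max(2)<75,140,178,212,252),(232,158),9);print('fan',rect(T,c,.013))
```

```text
brick (array([644.73193359, 292.0007019 ]), 118.43484497070312, 63.00386047363281, -8.0728759765625)
plate (array([458.54324341, 206.12800598]), 84.61334228515625, 57.55754470825195, 9.370593070983887)
fan (array([639.20849609,  80.67515564]), 40.457130432128906, 38.1475715637207, -12.992630004882812)
```

View pics/l5.png

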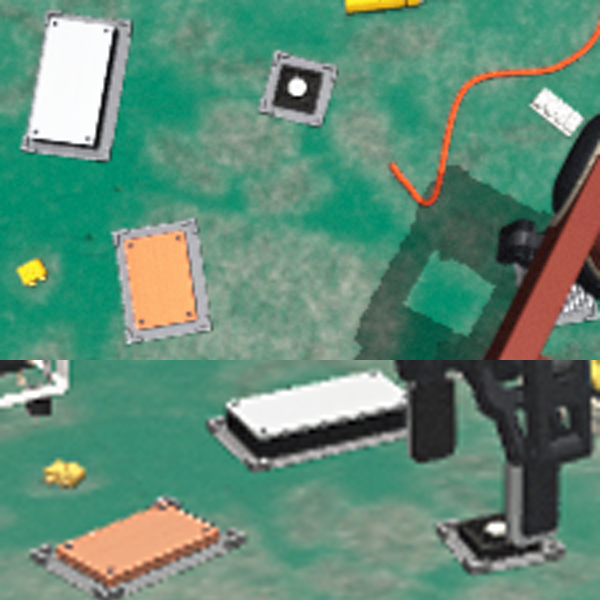

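The brick, plate and fan lie flat within about 2 mm of their holder centres, and the sink was checked earlier. The gripper is clear of everything, so I'm handing in.

```bash
python3 -c "from plant import manip; print(manip.job_done())"
```

```text
the job is handed in; nothing more can be done
None
```

The job is handed in: fan, sink, plate and brick were moved in that order and each is flat in its own holder (brick, plate and fan within about 2 mm of centre at the last look, the sink checked after its placing), at about 28 s of the 106 s allowed.

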